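Rerack four plaster castings in reverse order

TASK

The four plaster castings on the dark curing board are ready for drying. Move them all to the slatted drying rack, one upright in the middle of each bay, in the reverse of their order on the board: the casting that stood leftmost on the board ends rightmost on the rack, and so on. Fresh plaster chips: set each one down gently, do not drop it or tip it over.

Things in the scene. Friction and masses are not known exactly. Their poses are not given: they have to be found in the camera images.
- baluster_center (a point): Loose plaster casting, off-white, about 140 g, a slim turned baluster 88 mm tall (the tallest of the four): round 48 mm foot, thin neck, round belly, thin neck, 36 mm round cap; this point is on its upright axis, half-way up (44 mm above its underside), z up. Plainly grasped here from above, 44 mm wide at this height (straight-sided belly from 32 to 56 mm above the underside). Starts on the round plate.
- pedestal_center (a point): Loose plaster casting, off-white, about 160 g, a square pedestal 76 mm tall: 48 mm square foot, 34 mm square shaft from 20 to 68 mm, small 26 mm square top; x and y axes are along the sides of the square; this point is on its upright axis, half-way up (38 mm above its underside), z up. Plainly grasped here from above, 34 mm wide at this height. Starts on the square plate.
- finial_center (a point): Loose plaster casting, off-white, about 120 g, a ball finial 78 mm tall: round 48 mm foot, a ball of 50 mm diameter, small knob on top; this point is on its upright axis, half-way up (39 mm above its underside), z up. Plainly grasped here from above, 50 mm wide at this height (this point is the ball's centre). Starts on the star-shaped plate.
- drum_center (a point): Loose plaster casting, off-white, about 150 g, a plain low drum 50 mm tall (the lowest of the four), 54 mm diameter at the foot, 50 mm above it; this point is on its upright axis, half-way up (25 mm above its underside), z up. Plainly grasped here from above, 50 mm wide at this height. Starts on the oblong plate.
- plate_round: Fixed round plywood base plate, 68 mm diameter, 10 mm thick, on the curing board, on which the baluster stands at the start. It stays where it is and so shows the baluster's first place in the row. Origin: centre of its underside, which is 20 mm above the table.
- plate_square: The same for the pedestal: fixed square plywood plate, 66 x 66 x 10 mm. Origin: centre of its underside.
- plate_star: The same for the finial: fixed eight-pointed plywood plate, 73 mm across its points, 10 mm thick. Origin: centre of its underside.
- plate_oblong: The same for the drum: fixed oblong plywood plate, 90 mm (across the row) x 56 mm x 10 mm. Origin: centre of its underside.
- curing_board: Fixed dark board, 100 x 350 mm, top 20 mm above the table, end cheeks 34 mm high. Origin: centre of its underside, on the table. Its y axis runs along the row (to the robot's left, within 0.3 rad); the four plates, each with its casting, are at y = -120, -40, 40, 120 mm, x = 0, in varying order. The board may be left or right of the rack.
- drying_rack: Fixed slatted wooden rack, 94 x 340 mm, four empty bays. Origin: centre of its underside, on the table. Its y axis runs along the row (to the robot's left, within 0.3 rad); bay centres at y = -120, -40, 40, 120 mm, x = 0. Slat tops, where castings stand, are 45 mm above the table. Steel rods across the row part the bays (at y = 0, +-80, +-160 mm; 6 mm thick, tops at 56 mm).
Not all that is in view belongs to the job. What is shaped like the part that bears finial_center but green or pink is not meant.

How it is judged (in metres and radians):
At the end, for the whole second after the job is handed in: Each casting stands upright (within 0.12 rad), at rest and released on the rack's slats (height within 8 mm), within 15 mm of its bay's centre along the row and 20 mm across it; the casting whose plate is at y on the board stands at -y on the rack (((y of plate_round in the frame of curing_board between -0.14 and -0.1 m and y of baluster_center in the frame of drying_rack between 0.105 and 0.135 m) or (y of plate_round in the frame of curing_board between -0.06 and -0.02 m and y of baluster_center in the frame of drying_rack between 0.025 and 0.055 m) or (y of plate_round in the frame of curing_board between 0.02 and 0.06 m and y of baluster_center in the frame of drying_rack between -0.055 and -0.025 m) or (y of plate_round in the frame of curing_board between 0.1 and 0.14 m and y of baluster_center in the frame of drying_rack between -0.135 and -0.105 m)) and x of baluster_center in the frame of drying_rack between -0.02 and 0.02 m and z of baluster_center in the frame of drying_rack between 0.081 and 0.097 m and angle between each of baluster_center, pedestal_center, finial_center, drum_center's own z axis and vertical below 0.12 rad and linear speed of each of baluster, pedestal, finial, drum below 0.02 m/s and angular speed of each of baluster, pedestal, finial, drum below 0.2 rad/s and ((y of plate_square in the frame of curing_board between -0.14 and -0.1 m and y of pedestal_center in the frame of drying_rack between 0.105 and 0.135 m) or (y of plate_square in the frame of curing_board between -0.06 and -0.02 m and y of pedestal_center in the frame of drying_rack between 0.025 and 0.055 m) or (y of plate_square in the frame of curing_board between 0.02 and 0.06 m and y of pedestal_center in the frame of drying_rack between -0.055 and -0.025 m) or (y of plate_square in the frame of curing_board between 0.1 and 0.14 m and y of pedestal_center in the frame of drying_rack between -0.135 and -0.105 m)) and x of pedestal_center in the frame of drying_rack between -0.02 and 0.02 m and z of pedestal_center in the frame of drying_rack between 0.075 and 0.091 m and ((y of plate_star in the frame of curing_board between -0.14 and -0.1 m and y of finial_center in the frame of drying_rack between 0.105 and 0.135 m) or (y of plate_star in the frame of curing_board between -0.06 and -0.02 m and y of finial_center in the frame of drying_rack between 0.025 and 0.055 m) or (y of plate_star in the frame of curing_board between 0.02 and 0.06 m and y of finial_center in the frame of drying_rack between -0.055 and -0.025 m) or (y of plate_star in the frame of curing_board between 0.1 and 0.14 m and y of finial_center in the frame of drying_rack between -0.135 and -0.105 m)) and x of finial_center in the frame of drying_rack between -0.02 and 0.02 m and z of finial_center in the frame of drying_rack between 0.076 and 0.092 m and ((y of plate_oblong in the frame of curing_board between -0.14 and -0.1 m and y of drum_center in the frame of drying_rack between 0.105 and 0.135 m) or (y of plate_oblong in the frame of curing_board between -0.06 and -0.02 m and y of drum_center in the frame of drying_rack between 0.025 and 0.055 m) or (y of plate_oblong in the frame of curing_board between 0.02 and 0.06 m and y of drum_center in the frame of drying_rack between -0.055 and -0.025 m) or (y of plate_oblong in the frame of curing_board between 0.1 and 0.14 m and y of drum_center in the frame of drying_rack between -0.135 and -0.105 m)) and x of drum_center in the frame of drying_rack between -0.02 and 0.02 m and z of drum_center in the frame of drying_rack between 0.062 and 0.078 m); the robot touches nothing.
It fails at once if a casting is tipped over (angle between any of baluster_center, pedestal_center, finial_center, drum_center's own z axis and vertical above 0.6 rad).
It fails at once if a casting is dropped or thrown (moves at over 0.5 m/s, as after a fall of 13 mm, with no finger on it) ((contact force between baluster and the fingers below 0.05 N and linear speed of baluster above 0.5 m/s) or (contact force between pedestal and the fingers below 0.05 N and linear speed of pedestal above 0.5 m/s) or (contact force between finial and the fingers below 0.05 N and linear speed of finial above 0.5 m/s) or (contact force between drum and the fingers below 0.05 N and linear speed of drum above 0.5 m/s)).
It fails at once if a casting is banged onto the drying rack (over 80 N) (contact force between any of baluster, pedestal, finial, drum and drying_rack above 80 N).
It also fails if it takes over 125 s, if anything falls off the work surface, if the arm or the gripper's body presses on something with over 40 N, if the wrist force passes 120 N, or if a joint passes its speed limit or range.

ROBOT

A 7-joint arm with a two-finger parallel gripper is mounted at the origin on the work surface. World frame = base frame: x ahead of the robot, y to its left, z up, the work surface at z = 0. Lengths are in mm, angles in rad, forces in N, time in s.
With the tool pointing down it reaches from about 400 to 925 mm from the base axis. Payload 4.1 kg.
Tool frame: the origin (TCP) lies on the centre line of the jaws, within the pads' length; the fingertips stand ahead of it and the grasp point (between the pads) lies 5 mm behind it (env.finger_overhang is the z of the fingertips in the tool frame, in mm); z points along the fingers, y is the line along which they close (so a half turn about z gives the same grasp; the last joint's range is limited). The gripper opens to 85 mm and grips with 20 to 120 N. Pads are 22 mm wide; open, the fingers measure 114 mm over their backs; the gripper's body (76 mm by 85 mm) begins 54 mm behind the grasp point. The pads swing forward as they close: fully open they stand 13 mm farther back than shut.
Start: joints at [1.062, 0.398, 0.045, 1.537, -0.019, 1.207, -0.051], TCP at [259.015, -596.198, 245.347] pointing down, gripper open.
Joint ranges: [-2.82, 2.82], [-0.49, 2.23], [-1.37, 1.46], [0, 2.46], [-1.36, 4.5], [0.23, 2], [-2.94, 2.94]. Speed limits (rad/s): [2.57, 2.57, 3.14, 3.14, 3.14, 3.14, 3.14].

INTERFACE

Orientations are given as a unit quaternion [x, y, z, w].
In Python, from rig import env gives the robot as it stands. The module is installed in compiled form; this text tells all that it offers.
- The arm moves only by the tool step_arm, never from a script. Its argument "commands" is a list that holds one entry, the list of rows, each a list of 4 numbers: the shift along the tool's x, y, z normalised to -1 to 1, where 1 is 6 cm, then the turn about the tool's z normalised to -1 to 1, where 1 is 45 degrees. In form: [[[tx, ty, tz, twist], ...]]. A call has 1 to 12 rows; each row shifts and turns the commanded pose from where the row before left it, along the tool's axes as they then stand; what a row does not reach is not made up. A row lasts 1/8 s, in which the tool goes at most 62.5 mm and 10.7 degrees, less where a joint would pass 70% of its speed; a pose out of reach is approached as far as the arm can. A call with a number of a shift or a turn outside -1 to 1 is refused whole. A call with a gripper value outside its range is refused whole. "jaw" is the gripper command: -1 is shut, 1 is fully open, values between are in proportion, set as the call begins (left out, the last holds). The fingers move at their own pace and stop on an object; "grip_force" is the grip in N (left out, the last holds). Time passes only in rows, so rows that do not move let the fingers close. It gives the time, the measured TCP pose, the force, the opening and the grip force at its end, in the units of the state.
- env.sense(): the state, without advancing time (a new reading comes with each control period).
- env.snapshot(name): name is "side" or "top"; returns a dict with "frame" (480x640x3 uint8, red, green, blue), "range_z" (480x640 float32, mm along the optical axis (not along the pixel's ray), 0 where there is no reading), "mtx" (3x3 intrinsics, pixels), "view" (4x4, takes a point from world to camera coordinates). Camera axes: x right, y up, looking along -z (the intrinsics and any distortion apply to the point x, -y, -z); pixel columns grow to the right and rows downward; lengths in mm; the calibration is good to about 2 mm. A picture is of the moment at which its call begins.
- env.close_job(): hands the job in; it is judged then, once.
Trained networks look in a picture, given as the dict that the camera call returned (one of the last four; its "shot" number tells which), for a name from the list of things; names that differ only in an ending like _2 or _b are one class to them, and where a whole thing is asked for, a point or a joint stands for the part that bears it (a point fixed in the world has none). Each returns a list of dicts, best first, with "confidence" (0 to 1); they miss things now and then, are a little off and sometimes report something else, mostly with a low value. They report only what shows in the picture. A call takes as long as a camera call. They do not tell look-alikes from the thing itself.
- env.masks_of(picture, name): "pixels" (480x640 bool, what is visible of it).
- env.pinpoint(picture, name): "point" ([x, y, z] in mm, in world coordinates, good to about 4 mm: a listed point, or the origin of a listed thing).
The state is a dict: "time": time; "q": joint angles; "dq": joint speeds; "joint_efforts": joint torques, N m; "tcp_pos": TCP position; "ee_rot": TCP orientation; "contact_force": force on the tool from outside, world axes, zero at the start; "torque": the same for the moment, N m; "gripper_width": finger opening in mm; "grasp_force": force on a finger pad.
Only numpy, scipy, OpenCV 4.12 (cv2) and the standard library are available. Lean on these libraries where they do the work, as an engineer would, in place of code of your own. Each camera call takes 0.05 s, during which the arm holds its last target. There are 200 camera calls.

## Working session

There is one attempt and no reset: what is moved stays moved. The work goes in short steps, Python scripts to look and compute and a tool call to move; the robot and the scene stay as the last step left them, time stands still between calls to the robot, and variables do not carry over. Pictures are saved under pics/ and viewed, at most 14 in all, crops included, and the job is handed in when it is done.

Besides the shell and the picture viewer there is one more tool, called after "Request:" by a JSON object that holds its "method" and its "body". step_arm: Moves the arm, as the interface text tells. Its arguments: {"type":"object","properties":{"commands":{"type":"array","items":{"type":"array","items":{"type":"array","items":{"type":"number","minimum":-1,"maximum":1}}}},"jaw":{"type":"number"},"grip_force":{"type":"number"}},"required":["commands"]}

```bash
mkdir -p pics; python3 - <<'E'
from rig import env
import cv2,numpy as np
s=env.sense();print(s['tcp_pos'],s['ee_rot'],s['gripper_width'],env.finger_overhang,s['time'])
for n in ['top','side']:
    p=env.snapshot(n);cv2.imwrite(f'pics/{n}1.png',p['frame'][:,:,::-1])
    for o in ['baluster_center','pedestal_center','finial_center','drum_center','plate_round','plate_square','plate_star','plate_oblong','curing_board','drying_rack']:
        print(n,o,[(np.round(d['point']).tolist(),round(d['confidence'],2)) for d in env.pinpoint(p,o)][:3])
E
```

```text
[ 258.76384174 -595.60294771  244.25224738] [ 9.79070622e-01  2.03518405e-01 -2.53255970e-04 -9.54746752e-04] 85.2640712937262 14.0 0.0
top baluster_center [([558.0, -280.0, 74.0], 0.73)]
top pedestal_center [([556.0, -362.0, 65.0], 0.75)]
top finial_center [([559.0, -126.0, 69.0], 0.91), ([557.0, -119.0, 23.0], 0.73), ([675.0, -156.0, 41.0], 0.64)]
top drum_center [([552.0, -202.0, 56.0], 0.71), ([505.0, 221.0, -1.0], 0.4), ([561.0, -127.0, 70.0], 0.16)]
top plate_round [([562.0, -289.0, 20.0], 0.71), ([558.0, -116.0, 24.0], 0.49)]
top plate_square [([556.0, -366.0, 21.0], 0.76)]
top plate_star [([557.0, -115.0, 24.0], 0.82)]
top plate_oblong [([558.0, -205.0, 17.0], 0.57)]
top curing_board [([561.0, -240.0, -3.0], 0.81)]
top drying_rack [([504.0, 219.0, 0.0], 0.97), ([560.0, -204.0, 20.0], 0.28)]
side baluster_center [([559.0, -280.0, 74.0], 0.85)]
side pedestal_center [([554.0, -361.0, 67.0], 0.76)]
side finial_center [([656.0, -30.0, 37.0], 0.89), ([558.0, -125.0, 70.0], 0.59), ([671.0, -155.0, 37.0], 0.56)]
side drum_center [([550.0, -200.0, 52.0], 0.94)]
side plate_round [([555.0, -286.0, 22.0], 0.75)]
side plate_square [([562.0, -363.0, 21.0], 0.57)]
side plate_star [([558.0, -124.0, 23.0], 0.59)]
side plate_oblong [([561.0, -201.0, 18.0], 0.87)]
side curing_board [([558.0, -243.0, -1.0], 0.83)]
side drying_rack [([503.0, 224.0, -2.0], 0.58)]
```

View pics/top1.png

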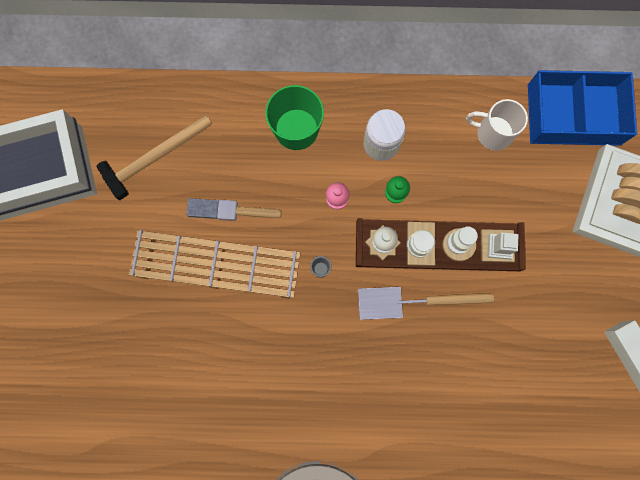

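View pics/side1.png

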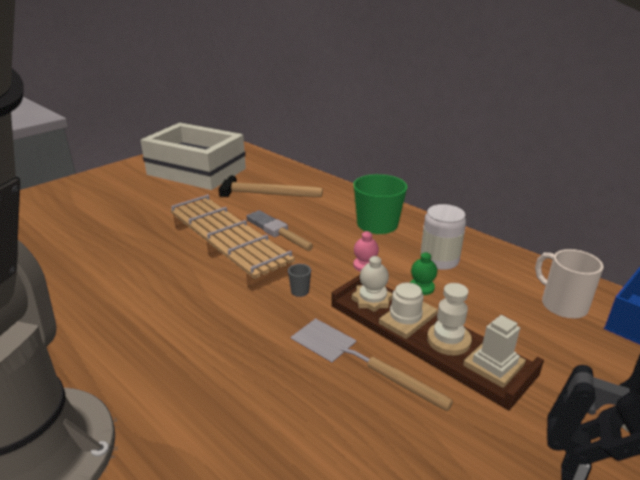

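The row, left to right, is finial (384,242), drum (421,243), baluster (460,242), pedestal (503,244). The rack is at (215,263). The pink and green finials are decoys. Next I need yaws and finer centres.

```bash
cat > h.py <<'E'
from rig import env
import numpy as np,cv2
def cloud(p):
    z=p['range_z'];K=p['mtx'];v,u=np.mgrid[:480,:640]
    c=np.stack([(u-K[0,2])/K[0,0]*z,-(v-K[1,2])/K[1,1]*z,-z,np.ones_like(z)],-1)
    w=(c@np.linalg.inv(p['view']).T)[...,:3]; w[z==0]=np.nan
    return w
def rect(P):
    c,s,a=cv2.minAreaRect(P[:,:2].astype(np.float32)); return np.round(c,1),np.round(s,1),round(a,1)
def go(x,y,z,phi=None):
    s=env.sense();R=__import__('scipy.spatial.transform',fromlist=['Rotation']).Rotation.from_quat(s['ee_rot'])
    d=R.inv().apply(np.array([x,y,z])-s['tcp_pos']); t=R.apply([1,0,0]);f=np.arctan2(t[1],t[0])
    print('tcp',np.round(s['tcp_pos'],1),'phi',round(f,3),'units',np.round(d/60,2),'twist',None if phi is None else round((f-phi)/(np.pi/4),3),'w',round(s['gripper_width'],1),'t',s['time'],'F',np.round(s['contact_force'],1))
E
python3 - <<'E'
from h import *
p=env.snapshot('top');w=cloud(p)
for o,lo,hi in [('drying_rack',40,65),('curing_board',12,40),('pedestal_center',99,115),('pedestal_center',55,115),('finial_center',55,120),('drum_center',74,90),('baluster_center',110,130),('baluster_center',60,130),('plate_square',24,36)]:
    m=env.masks_of(p,o)[0]['pixels'];P=w[m];P=P[(P[:,2]>lo)&(P[:,2]<hi)]
    print(o,len(P),rect(P) if len(P)>3 else '',np.round(P.mean(0),1) if len(P) else '', np.percentile(P[:,2],[5,95]) if len(P) else '')
E
```

```text
drying_rack 5600 (array([503.1, 221.9]), array([338.3,  94.2]), 83.4) [502.4 221.8  46.2] [41.33093848 55.93273836]
curing_board 3899 (array([ 557.2, -242.9]), array([351.3, 101.2]), 89.7) [ 552.6 -237.5   21.4] [15.18753333 34.13601721]
pedestal_center 209 (array([ 551.7, -361.9]), array([29.8, 34. ]), 1.8) [ 552.5 -363.1  104.5] [ 99.85643127 108.73916455]
pedestal_center 435 (array([ 550.8, -363.2]), array([38.2, 35.7]), 81.3) [ 549.3 -359.4   92.6] [ 60.55516678 107.93751515]
finial_center 250 (array([ 672.5, -152.3]), array([41. , 39.5]), 0.1) [ 670.5 -151.5   63.9] [55.56176643 78.69740025]Traceback (most recent call last):
  File "<stdin>", line 4, in <module>
IndexError: list index out of range
```

Request:
{"method": "step_arm", "body": {"commands": [[[0,0,0,-0.185],[0,0,0,-0.185],[0,0,0,-0.185],[0,0,0,-0.185],[0,0,0,-0.185],[0,0,0,-0.185],[0,0,0,-0.185],[0,0,0,-0.185],[0,0,0,0]]], "jaw": 1}}

```text
time: 2.58
tcp_pos: [258.9, -596.2, 245.3]
ee_rot: [0.707, 0.707, 0.0, 0.0]
contact_force: [0.3, 0.2, -0.9]
gripper_width: 85.4
grasp_force: 0.0
```

Request:
{"method": "step_arm", "body": {"commands": [[[0.3,0.4,0,0],[0.4,0.5,0,0],[0.4,0.5,0,0],[0.4,0.5,0,0],[0.4,0.5,0,0],[0.4,0.5,0,0],[0.4,0.5,0,0],[0.4,0.5,0,0],[0.4,0.5,0,0],[0.4,0.5,0,0],[0,0,0,0],[0,0,0,0]]]}}

```text
time: 4.08
tcp_pos: [552.1, -362.5, 245.2]
ee_rot: [0.707, 0.707, -0.001, -0.0]
contact_force: [-0.3, 0.8, -0.2]
gripper_width: 85.4
grasp_force: 0.0
```

```bash
python3 -c "
from h import *
go(554,-362,120,1.566)"
```

```text
tcp [ 552.1 -362.5  245.2] phi 1.57 units [0.01 0.03 2.09] twist 0.005 w 85.4 t 4.075 F [-0.3  0.8 -0.2]
```

Request:
{"method": "step_arm", "body": {"commands": [[[0,0.03,0.4,0],[0,0,0.5,0],[0,0,0.5,0],[0,0,0.5,0],[0,0,0.4,0],[0,0,0.3,0],[0,0,0.2,0],[0,0,0.15,0],[0,0,0,0],[0,0,0,0]]]}}

```text
time: 5.32
tcp_pos: [555.1, -362.0, 69.1]
ee_rot: [0.707, 0.708, 0.0, 0.001]
contact_force: [-0.1, -0.0, 0.1]
gripper_width: 85.4
grasp_force: 0.0
```

Request:
{"method": "step_arm", "body": {"commands": [[[0,0,0,0],[0,0,0,0],[0,0,0,0],[0,0,0,0],[0,0,0,0],[0,0,0,0],[0,0,0,0],[0,0,0,0],[0,0,0,0]]], "jaw": -1, "grip_force": 35}}

```text
time: 6.45
tcp_pos: [554.6, -362.0, 68.7]
ee_rot: [0.707, 0.708, -0.0, 0.0]
contact_force: [-2.4, -0.3, 5.4]
gripper_width: 34.7
grasp_force: 34.4
```

Request:
{"method": "step_arm", "body": {"commands": [[[0,0,-0.2,0],[0,0,-0.5,0],[0,0,-0.7,0],[0,0,-0.7,0],[0,0,-0.4,0],[0.2,0,0,0],[0.4,0,0,0],[0.6,0,0,0],[0.7,0,0,0],[0.7,0,0,0],[0.7,0,0,0],[0.7,0,0,0]]]}}

```text
time: 7.95
tcp_pos: [552.2, -117.8, 216.2]
ee_rot: [0.706, 0.708, -0.001, -0.002]
contact_force: [0.6, -0.1, -1.6]
gripper_width: 34.1
grasp_force: 34.0
```

Request:
{"method": "step_arm", "body": {"commands": [[[0.7,0,0,0],[0.7,-0.1,0,0],[0.7,-0.1,0,0],[0.7,-0.1,0,0],[0.7,-0.1,0,0],[0.7,-0.1,0,0],[0.7,-0.1,0,0],[0.7,0,0,0],[0.6,0,0,0],[0.4,0,0,0],[0.3,0,0,0.14],[0,0,0,0]]]}}

```text
time: 9.45
tcp_pos: [514.2, 294.6, 216.5]
ee_rot: [0.742, 0.67, -0.002, -0.001]
contact_force: [-0.0, -0.4, -2.1]
gripper_width: 34.1
grasp_force: 34.0
```

```bash
python3 -c "
from h import *
go(516.8,341.2,83,1.456)
import cv2
p=env.snapshot('side');cv2.imwrite('pics/s2.png',p['frame'][:,:,::-1])
print([d for d in env.pinpoint(p,'pedestal_center')])"
```

```text
tcp [514.2 294.6 216.5] phi 1.469 units [ 0.78 -0.03  2.23] twist 0.017 w 34.1 t 9.45 F [-0.  -0.4 -2.1]
[{'point': [515.6, 293.7, 215.1], 'confidence': 0.97}]
```

Request:
{"method": "step_arm", "body": {"commands": [[[0.4,-0.03,0,0.017],[0.38,0,0,0],[0,0,0.3,0],[0,0,0.5,0],[0,0,0.5,0],[0,0,0.4,0],[0,0,0.2,0],[0,0,0.1,0],[0,0,0.1,0],[0,0,0.05,0],[0,0,0,0],[0,0,0,0]]]}}

```text
time: 11.05
tcp_pos: [521.4, 339.0, 89.7]
ee_rot: [0.749, 0.663, 0.0, 0.0]
contact_force: [0.7, 0.1, -2.0]
gripper_width: 34.3
grasp_force: 34.0
```

```bash
python3 -c "
from h import *
go(516.8,341.2,84,1.456)"
```

```text
tcp [521.4 339.   89.7] phi 1.449 units [ 0.03 -0.08  0.1 ] twist -0.009 w 34.3 t 11.05 F [ 0.7  0.1 -2. ]
```

Request:
{"method": "step_arm", "body": {"commands": [[[0.03,-0.07,0.04,0],[0,0,0.02,0],[0,0,0.02,0],[0,0,0.02,0],[0,0,0,0]]]}}

```text
time: 11.68
tcp_pos: [517.2, 341.1, 83.7]
ee_rot: [0.749, 0.663, -0.0, 0.0]
contact_force: [-1.0, -0.6, 3.9]
gripper_width: 34.5
grasp_force: 34.2
```

Request:
{"method": "step_arm", "body": {"commands": [[[0,0,0,0],[0,0,0,0],[0,0,0,0],[0,0,0,0],[0,0,0,0],[0,0,0,0],[0,0,-0.2,0],[0,0,-0.4,0],[0,0,-0.6,0],[0,0,-0.6,0],[0,0,-0.4,0],[0,0,0,0]]], "jaw": 1}}

```text
time: 13.18
tcp_pos: [518.3, 342.4, 218.4]
ee_rot: [0.749, 0.663, 0.003, 0.0]
contact_force: [-0.4, 0.3, -0.3]
gripper_width: 85.5
grasp_force: 0.0
```

```bash
python3 -c "
from h import *
go(558,-281,69,1.566)
p=env.snapshot('side');cv2.imwrite('pics/s3.png',p['frame'][:,:,::-1])
for o in ['pedestal_center','baluster_center']:print([d for d in env.pinpoint(p,o)])"
```

```text
tcp [518.3 342.4 218.4] phi 1.449 units [-10.24   1.91   2.46] twist -0.149 w 85.5 t 13.175 F [-0.4  0.3 -0.3]
[{'point': [519.8, 339.7, 80.8], 'confidence': 0.81}]
[{'point': [560.6, -279.7, 70.8], 'confidence': 0.57}]
```

View pics/s3.png

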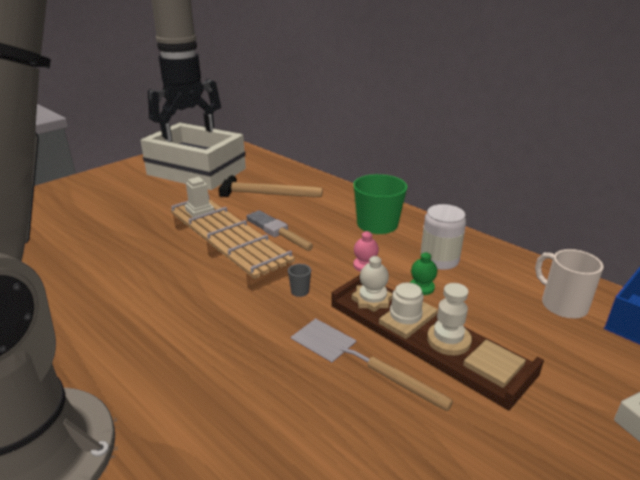

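The pedestal stands upright in the leftmost bay (197,195). Baluster next.

Request:
{"method": "step_arm", "body": {"commands": [[[0,0,0,-0.149],[-0.4,0,0,0],[-0.7,0,0,0],[-0.8,0.1,0,0],[-0.8,0.1,0,0],[-0.8,0.1,0,0],[-0.8,0.1,0,0],[-0.8,0.1,0,0],[-0.8,0.1,0,0],[-0.8,0,0,0],[-0.8,0,0,0],[-0.8,0,0,0]]]}}

```text
time: 14.82
tcp_pos: [549.8, -158.4, 213.9]
ee_rot: [0.709, 0.705, -0.001, -0.001]
contact_force: [0.1, -1.0, 0.2]
gripper_width: 85.5
grasp_force: 0.0
```

Request:
{"method": "step_arm", "body": {"commands": [[[-0.8,0,0,0],[-0.7,0,0,0],[-0.4,0,0,0],[-0.2,0,0,0],[0,0,0,0],[0,0,0,0]]]}}

```text
time: 15.58
tcp_pos: [550.7, -280.8, 215.3]
ee_rot: [0.708, 0.706, 0.0, -0.0]
contact_force: [0.1, -0.3, 0.9]
gripper_width: 85.6
grasp_force: 0.0
```

```bash
python3 -c "
from h import *
go(558.5,-281,69,1.566)"
```

```text
tcp [ 550.7 -280.8  215.3] phi 1.569 units [-0.01  0.13  2.44] twist 0.004 w 85.6 t 15.575 F [ 0.1 -0.3  0.9]
```

Request:
{"method": "step_arm", "body": {"commands": [[[0,0.13,0.2,0],[0,0,0.4,0],[0,0,0.5,0],[0,0,0.5,0],[0,0,0.4,0],[0,0,0.25,0],[0,0,0.15,0],[0,0,0,0],[0,0,0,0]]]}}

```text
time: 16.7
tcp_pos: [558.7, -283.3, 72.2]
ee_rot: [0.709, 0.705, 0.0, 0.001]
contact_force: [-0.2, 0.1, 0.6]
gripper_width: 85.4
grasp_force: 0.0
```

Request:
{"method": "step_arm", "body": {"commands": [[[0,0,0,0],[0,0,0,0],[0,0,0,0],[0,0,0,0],[0,0,0,0],[0,0,0,0],[0,0,0,0],[0,0,0,0]]], "jaw": -1}}

```text
time: 17.7
tcp_pos: [558.7, -283.3, 72.1]
ee_rot: [0.709, 0.705, 0.0, 0.001]
contact_force: [0.3, -0.4, 5.6]
gripper_width: 43.4
grasp_force: 35.9
```

Request:
{"method": "step_arm", "body": {"commands": [[[0,0,-0.2,0],[0,0,-0.5,0],[0,0,-0.7,0],[0,0,-0.7,0],[0,0,-0.4,0],[0.2,0,0,0],[0.4,0,0,0],[0.6,0,0,0],[0.7,-0.1,0,0],[0.7,-0.1,0,0],[0.7,-0.1,0,0],[0.7,-0.1,0,0]]]}}

```text
time: 19.2
tcp_pos: [532.8, -39.3, 219.3]
ee_rot: [0.708, 0.706, -0.001, -0.002]
contact_force: [1.4, -0.9, -1.7]
gripper_width: 42.7
grasp_force: 36.0
```

Request:
{"method": "step_arm", "body": {"commands": [[[0.7,-0.1,0,0],[0.7,-0.1,0,0],[0.7,-0.1,0,0],[0.7,-0.1,0,0],[0.7,-0.05,0,0],[0.6,0,0,0],[0.5,0,0,0],[0.3,0,0,0],[0.2,0,0,0],[0,0,0,0.14],[0,0,0,0],[0,0,0,0]]]}}

```text
time: 20.7
tcp_pos: [509.6, 262.4, 221.0]
ee_rot: [0.746, 0.666, -0.0, 0.0]
contact_force: [0.6, 0.3, -1.2]
gripper_width: 43.1
grasp_force: 36.0
```

```bash
python3 -c "
from h import *
p=env.snapshot('side')
print([d for d in env.pinpoint(p,'baluster_center')])
go(507.6,261.7,87,1.456)"
```

```text
[{'point': [508.4, 266.0, 222.6], 'confidence': 0.59}]
tcp [509.6 262.7 221.2] phi 1.456 units [-0.02 -0.03  2.24] twist 0.0 w 43.0 t 20.8 F [-0.9 -0.1 -1. ]
```

Request:
{"method": "step_arm", "body": {"commands": [[[-0.02,-0.03,0.3,0],[0,0,0.5,0],[0,0,0.5,0],[0,0,0.4,0],[0,0,0.2,0],[0,0,0.1,0],[0,0,0.1,0],[0,0,0,0],[0,0,0,0]]]}}

```text
time: 21.92
tcp_pos: [508.0, 262.4, 95.8]
ee_rot: [0.747, 0.665, 0.001, 0.0]
contact_force: [0.8, 0.8, -1.6]
gripper_width: 42.8
grasp_force: 36.0
```

```bash
python3 -c "
from h import *
go(507.6,261.7,87,1.456)"
```

```text
tcp [508.  262.4  95.8] phi 1.456 units [-0.01 -0.01  0.15] twist -0.0 w 42.8 t 21.925 F [ 0.8  0.8 -1.6]
```

Request:
{"method": "step_arm", "body": {"commands": [[[0,0,0.05,0],[0,0,0.03,0],[0,0,0.02,0],[0,0,0.02,0],[0,0,0.02,0],[0,0,0,0]]]}}

```text
time: 22.68
tcp_pos: [507.7, 262.2, 87.2]
ee_rot: [0.747, 0.665, -0.0, 0.0]
contact_force: [-0.8, -0.4, 2.4]
gripper_width: 42.8
grasp_force: 36.2
```

Contact (Fz rose from −1.6 to +2.4). Releasing.

Request:
{"method": "step_arm", "body": {"commands": [[[0,0,0,0],[0,0,0,0],[0,0,0,0],[0,0,0,0],[0,0,0,0],[0,0,0,0],[0,0,-0.2,0],[0,0,-0.4,0],[0,0,-0.6,0],[0,0,-0.6,0],[0,0,-0.4,0],[0,0,0,-0.14]]], "jaw": 1}}

```text
time: 24.18
tcp_pos: [508.9, 263.4, 222.4]
ee_rot: [0.708, 0.707, 0.003, 0.001]
contact_force: [-0.3, 0.2, -0.2]
gripper_width: 85.1
grasp_force: 0.0
```

```bash
python3 -c "
from h import *
p=env.snapshot('side')
for o in ['baluster_center','drum_center']:print([d for d in env.pinpoint(p,o)])
go(552.5,-202,54,1.566)"
```

```text
[{'point': [508.4, 262.5, 90.7], 'confidence': 0.89}]
[{'point': [551.6, -200.4, 52.4], 'confidence': 0.87}, {'point': [556.9, -202.8, 16.1], 'confidence': 0.2}]
tcp [507.7 262.2 219.6] phi 1.564 units [-7.73  0.79  2.76] twist -0.002 w 85.2 t 24.325 F [-1.   0.9 -0.4]
```

Request:
{"method": "step_arm", "body": {"commands": [[[-0.4,0,0,0],[-0.7,0.1,0,0],[-0.8,0.1,0,0],[-0.8,0.1,0,0],[-0.8,0.1,0,0],[-0.8,0.1,0,0],[-0.8,0.1,0,0],[-0.8,0.1,0,0],[-0.8,0.1,0,0],[-0.63,0,0,0],[-0.4,0,0,0],[0,0,0,0]]]}}

```text
time: 25.82
tcp_pos: [552.7, -204.1, 218.4]
ee_rot: [0.711, 0.703, -0.001, -0.0]
contact_force: [0.5, 0.2, -0.3]
gripper_width: 85.2
grasp_force: 0.0
```

Request:
{"method": "step_arm", "body": {"commands": [[[0,0,0.4,0],[0,0,0.5,0],[0,0,0.5,0],[0,0,0.5,0],[0,0,0.3,0],[0,0,0.1,0],[0,0,0,0],[0,0,0,0]]]}}

```text
time: 26.82
tcp_pos: [554.3, -202.0, 82.1]
ee_rot: [0.709, 0.705, 0.0, 0.001]
contact_force: [-0.1, 0.3, 0.4]
gripper_width: 85.2
grasp_force: 0.0
```

```bash
python3 -c "
from h import *
go(552.5,-202,54,1.566)"
```

```text
tcp [ 554.3 -202.    82.1] phi 1.566 units [-0.   -0.03  0.47] twist -0.0 w 85.2 t 26.825 F [-0.1  0.3  0.4]
```

Request:
{"method": "step_arm", "body": {"commands": [[[0,-0.03,0.2,0],[0,0,0.17,0],[0,0,0.1,0],[0,0,0,0],[0,0,0,0]]]}}

```text
time: 27.45
tcp_pos: [551.9, -201.8, 52.8]
ee_rot: [0.709, 0.705, 0.0, 0.0]
contact_force: [-0.3, -0.3, -1.1]
gripper_width: 85.3
grasp_force: 0.0
```

Request:
{"method": "step_arm", "body": {"commands": [[[0,0,0,0],[0,0,0,0],[0,0,0,0],[0,0,0,0],[0,0,0,0],[0,0,0,0],[0,0,0,0]]], "jaw": -1}}

```text
time: 28.32
tcp_pos: [552.3, -201.9, 53.3]
ee_rot: [0.709, 0.705, 0.0, 0.001]
contact_force: [-0.1, -0.2, 5.7]
gripper_width: 49.0
grasp_force: 37.3
```

Request:
{"method": "step_arm", "body": {"commands": [[[0,0,-0.2,0],[0,0,-0.5,0],[0,0,-0.7,0],[0,0,-0.7,0],[0,0,-0.6,0],[0.2,0,0,0],[0.4,0,0,0],[0.6,-0.1,0,0],[0.7,-0.1,0,0],[0.7,-0.1,0,0],[0.7,-0.1,0,0],[0.7,-0.1,0,0]]]}}

```text
time: 29.82
tcp_pos: [520.7, 40.0, 213.1]
ee_rot: [0.709, 0.706, -0.001, -0.001]
contact_force: [0.5, 0.8, -1.3]
gripper_width: 48.6
grasp_force: 36.7
```

Request:
{"method": "step_arm", "body": {"commands": [[[0.7,-0.1,0,0],[0.6,-0.1,0,0],[0.5,-0.1,0,0],[0.4,-0.1,0,0],[0.2,0,0,0],[0,0,0,0.14],[0,0,0,0],[0,0,0,0]]]}}

```text
time: 30.82
tcp_pos: [499.3, 181.7, 214.2]
ee_rot: [0.746, 0.666, -0.001, -0.0]
contact_force: [0.7, -0.5, -0.5]
gripper_width: 48.7
grasp_force: 36.7
```

```bash
python3 -c "
from h import *
p=env.snapshot('side')
print([d for d in env.pinpoint(p,'drum_center')])
go(498.4,182.3,68.3,1.456)"
```

```text
[{'point': [498.1, 184.3, 214.7], 'confidence': 0.6}]
tcp [499.4 181.9 214.4] phi 1.456 units [ 0.01 -0.02  2.44] twist 0.0 w 49.1 t 30.925 F [ 0.   0.  -0.9]
```

Request:
{"method": "step_arm", "body": {"commands": [[[0,-0.02,0.3,0],[0,0,0.5,0],[0,0,0.5,0],[0,0,0.5,0],[0,0,0.3,0],[0,0,0.1,0],[0,0,0.08,0],[0,0,0,0],[0,0,0,0]]]}}

```text
time: 32.05
tcp_pos: [498.9, 182.8, 78.6]
ee_rot: [0.747, 0.665, 0.001, 0.0]
contact_force: [0.6, -0.5, -1.4]
gripper_width: 48.6
grasp_force: 36.7
```

```bash
python3 -c "
from h import *
go(498.4,182.3,68.3,1.456)"
```

```text
tcp [498.9 182.8  78.6] phi 1.456 units [-0.01 -0.01  0.17] twist -0.0 w 48.6 t 32.05 F [ 0.6 -0.5 -1.4]
```

Request:
{"method": "step_arm", "body": {"commands": [[[0,0,0.06,0],[0,0,0.04,0],[0,0,0.03,0],[0,0,0.02,0],[0,0,0.02,0],[0,0,0,0]]]}}

```text
time: 32.8
tcp_pos: [498.2, 182.6, 68.4]
ee_rot: [0.746, 0.665, -0.0, 0.0]
contact_force: [-2.6, -1.2, 4.8]
gripper_width: 49.0
grasp_force: 37.2
```

Request:
{"method": "step_arm", "body": {"commands": [[[0,0,0,0],[0,0,0,0],[0,0,0,0],[0,0,0,0],[0,0,0,0],[0,0,0,0],[0,0,-0.2,0],[0,0,-0.5,0],[0,0,-0.7,0],[0,0,-0.7,0],[0,0,-0.4,0],[0,0,0,-0.14]]], "jaw": 1}}

```text
time: 34.3
tcp_pos: [499.7, 183.5, 221.2]
ee_rot: [0.708, 0.706, 0.003, 0.002]
contact_force: [-0.2, 0.5, 0.5]
gripper_width: 85.2
grasp_force: 0.0
```

```bash
python3 -c "
from h import *
p=env.snapshot('side')
for o in ['drum_center','finial_center']:print([d for d in env.pinpoint(p,o)])
go(558,-125,66,1.566)"
```

```text
[{'point': [497.5, 185.6, 68.0], 'confidence': 0.83}]
[{'point': [659.3, -29.2, 35.7], 'confidence': 0.74}, {'point': [673.8, -160.6, 39.1], 'confidence': 0.69}, {'point': [557.5, -124.8, 71.1], 'confidence': 0.65}]
tcp [498.2 182.6 218.3] phi 1.564 units [-5.12  1.03  2.54] twist -0.002 w 85.5 t 34.45 F [-0.4 -0.2  0.6]
```

Request:
{"method": "step_arm", "body": {"commands": [[[-0.4,0.1,0,0],[-0.7,0.2,0,0],[-0.8,0.2,0,0],[-0.8,0.2,0,0],[-0.8,0.2,0,0],[-0.7,0.1,0,0],[-0.5,0,0,0],[-0.3,0,0,0],[-0.13,0,0,0],[0,0,0,0]]]}}

```text
time: 35.7
tcp_pos: [556.8, -124.8, 217.7]
ee_rot: [0.709, 0.705, 0.0, -0.0]
contact_force: [-0.1, 0.1, -0.8]
gripper_width: 85.5
grasp_force: 0.0
```

Request:
{"method": "step_arm", "body": {"commands": [[[0,0,0.4,0],[0,0,0.5,0],[0,0,0.5,0],[0,0,0.4,0],[0,0,0.1,0],[0,0,0,0],[0,0,0,0]]]}}

```text
time: 36.58
tcp_pos: [557.8, -125.2, 104.9]
ee_rot: [0.709, 0.706, 0.001, 0.001]
contact_force: [-0.3, 0.4, 0.5]
gripper_width: 85.4
grasp_force: 0.0
```

```bash
python3 -c "
from h import *
go(557.5,-124.5,65,1.566)"
```

```text
tcp [ 557.8 -125.2  104.9] phi 1.566 units [ 0.01 -0.01  0.67] twist 0.0 w 85.4 t 36.575 F [-0.3  0.4  0.5]
```

Request:
{"method": "step_arm", "body": {"commands": [[[0,0,0.25,0],[0,0,0.25,0],[0,0,0.13,0],[0,0,0.05,0],[0,0,0,0],[0,0,0,0]]]}}

```text
time: 37.33
tcp_pos: [557.2, -125.6, 63.3]
ee_rot: [0.709, 0.705, 0.0, 0.0]
contact_force: [0.2, -0.7, -0.6]
gripper_width: 85.5
grasp_force: 0.0
```

Request:
{"method": "step_arm", "body": {"commands": [[[0,0,0,0],[0,0,0,0],[0,0,0,0],[0,0,0,0],[0,0,0,0],[0,0,0,0],[0,0,0,0]]], "jaw": -1, "grip_force": 40}}

```text
time: 38.2
tcp_pos: [557.5, -125.6, 63.6]
ee_rot: [0.709, 0.705, 0.0, 0.001]
contact_force: [-0.7, 0.1, 5.3]
gripper_width: 48.2
grasp_force: 41.0
```

Request:
{"method": "step_arm", "body": {"commands": [[[0,0,-0.2,0],[0,0,-0.5,0],[0,0,-0.7,0],[0,0,-0.7,0],[0,0,-0.4,0],[0.2,0,0,0],[0.35,-0.14,0,0],[0.5,-0.2,0,0],[0.5,-0.2,0,0],[0.5,-0.2,0,0],[0.5,-0.2,0,0],[0.5,-0.2,0,0]]]}}

```text
time: 39.7
tcp_pos: [486.4, 60.2, 211.0]
ee_rot: [0.708, 0.706, -0.001, -0.001]
contact_force: [0.3, 0.4, -1.8]
gripper_width: 48.5
grasp_force: 41.5
```

Request:
{"method": "step_arm", "body": {"commands": [[[0.4,0,0,0],[0.25,0,0,0],[0.1,0,0,0],[0,0,0,0.14],[0,0,0,0],[0,0,0,0]]]}}

```text
time: 40.45
tcp_pos: [489.4, 102.3, 212.6]
ee_rot: [0.746, 0.666, -0.0, -0.0]
contact_force: [0.6, -1.2, -1.1]
gripper_width: 47.9
grasp_force: 41.5
```

```bash
python3 -c "
from h import *
p=env.snapshot('side');cv2.imwrite('pics/s4.png',p['frame'][:,:,::-1])
print([d for d in env.pinpoint(p,'finial_center')])
go(489.2,102.8,78.6,1.456)"
```

```text
[{'point': [488.9, 101.8, 221.7], 'confidence': 0.77}]
tcp [489.5 102.4 212.8] phi 1.456 units [ 0.01 -0.    2.24] twist 0.0 w 48.0 t 40.55 F [-0.5 -0.4 -0.6]
```

View pics/s4.png

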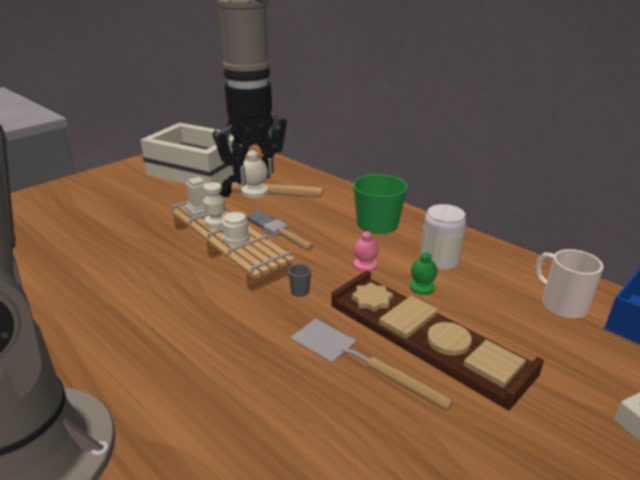

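The finial hangs upright at (254,172). The other three stand in their bays, and the last bay, near (265,255), is free. Lowering.

Request:
{"method": "step_arm", "body": {"commands": [[[0,0,0.3,0],[0,0,0.5,0],[0,0,0.5,0],[0,0,0.4,0],[0,0,0.2,0],[0,0,0.1,0],[0,0,0.07,0],[0,0,0,0],[0,0,0,0]]]}}

```text
time: 41.68
tcp_pos: [489.9, 102.9, 89.2]
ee_rot: [0.747, 0.665, 0.0, 0.0]
contact_force: [1.0, -0.9, -1.3]
gripper_width: 47.8
grasp_force: 41.5
```

```bash
python3 -c "
from h import *
go(489.2,102.8,78.6,1.456)"
```

```text
tcp [489.9 102.9  89.2] phi 1.456 units [-0.   -0.01  0.18] twist -0.0 w 47.8 t 41.675 F [ 1.  -0.9 -1.3]
```

Request:
{"method": "step_arm", "body": {"commands": [[[0,0,0.06,0],[0,0,0.05,0],[0,0,0.03,0],[0,0,0.02,0],[0,0,0.02,0],[0,0,0,0]]]}}

```text
time: 42.42
tcp_pos: [489.5, 102.9, 78.6]
ee_rot: [0.746, 0.665, -0.0, 0.0]
contact_force: [-3.3, -1.3, 5.5]
gripper_width: 48.2
grasp_force: 42.2
```

Request:
{"method": "step_arm", "body": {"commands": [[[0,0,0,0],[0,0,0,0],[0,0,0,0],[0,0,0,0],[0,0,0,0],[0,0,0,0],[0,0,-0.2,0],[0,0,-0.5,0],[0,0,-0.7,0],[0,0,-0.7,0],[0,0,-0.4,0],[0,0,0,0]]], "jaw": 1}}

```text
time: 43.92
tcp_pos: [490.9, 103.4, 230.6]
ee_rot: [0.746, 0.665, 0.002, 0.002]
contact_force: [0.5, 0.3, 0.1]
gripper_width: 85.6
grasp_force: 0.0
```

Request:
{"method": "step_arm", "body": {"commands": [[[-0.4,0,0,0],[-0.7,0,0,0],[-0.8,0,0,0],[-0.8,0,0,0],[-0.6,0,0,0],[-0.3,0,0,0],[0,0,0,0],[0,0,0,0]]]}}

```text
time: 44.92
tcp_pos: [464.6, -110.5, 227.4]
ee_rot: [0.746, 0.666, -0.0, -0.001]
contact_force: [0.8, 1.3, 0.8]
gripper_width: 85.5
grasp_force: 0.0
```

```bash
python3 -c "
from h import *
T=np.array([503,222]);yx=np.array([.993,-.115]);yy=np.array([.115,.993])
for c in ['side','top']:
  p=env.snapshot(c);cv2.imwrite('pics/%s5.png'%c,p['frame'][:,:,::-1])
  for o in ['pedestal_center','baluster_center','drum_center','finial_center']:
    for d in env.pinpoint(p,o):
      v=np.array(d['point']);r=v[:2]-T
      if abs(r@yx)<60: print(c,o,np.round([r@yx,r@yy,v[2]]),d['confidence'])
"
```

```text
side pedestal_center [  0. 119.  84.] 0.73
side baluster_center [ 1. 44. 88.] 0.75
side drum_center [ -2. -38.  68.] 0.89
side finial_center [  -1. -119.   87.] 0.65
top pedestal_center [ -4. 117.  81.] 0.59
top baluster_center [-1. 45. 88.] 0.56
top drum_center [ -2. -40.  73.] 0.9
top finial_center [   1. -125.   83.] 0.74
```

View pics/side5.png

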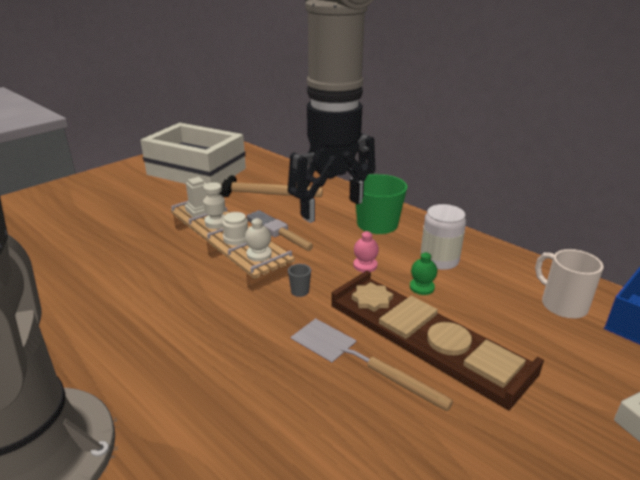

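View pics/top5.png

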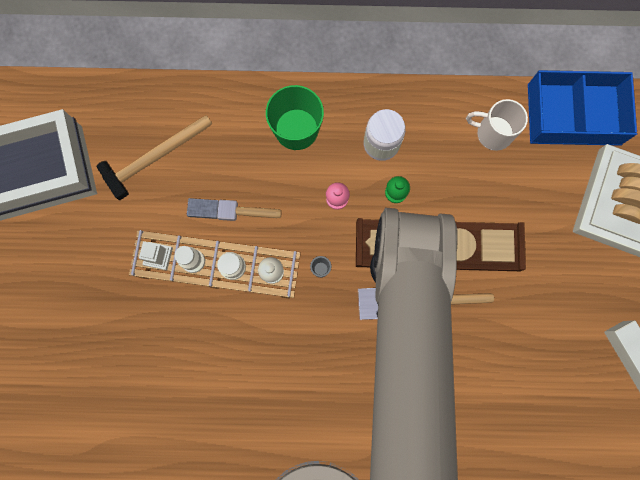

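All four stand upright in their bays at (154,255), (188,258), (231,265) and (270,270). The order is right and the arm is clear.

```bash
python3 -c "
from rig import env
print(env.close_job())"
```

```text
the job is handed in; nothing more can be done
None
```

The job is handed in, with no verdict returned: all four castings stand upright on the rack in reversed order (left to right: pedestal, baluster, drum, finial), each measured within about 5 mm of its bay centre, after about 45 s of the 125 s allowed.

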